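Mark a hole centre with the spring punch jig

TASK

Mark the dark walnut offcut in the spring punch jig: seat it flat on the bench, snug against both the long fence and the end stop with its long side along the fence, and only then fold the yellow hold-down flap over it until it snaps shut and stays. With the flap shut, press the red plunger knob all the way down to its stop and let it spring back up, leaving the offcut seated and the flap shut. Leave the other things on the bench where they are.

Things in the scene. Friction and masses are not known exactly. Their poses are not given: they have to be found in the camera images.
- jig: Marking jig fixed to the bench. Origin: inner corner of fence and end stop, on the bench top; x runs along the fence towards the stop, z up. Aluminium fence: x -150 to +20 mm, y 0 to +18, 18 high. Aluminium end stop: x 0 to +20, y -55 to +18, 18 high. A seated offcut lies on the bench at x -120 to 0, y -38 to 0.
- jig_arm (a point): Middle of the free end of the jig's blue arm that carries the plunger over the seat, at x = -42, y = -19, z = 55 mm in the jig's frame. The arm covers x -42 to +63, y -34 to -4, z 44 to 66 mm; its blue column stands at x 33 to 63, y -36 to -2 mm.
- plunger (a joint): Spring plunger, m pressed down: 0 up, 0.018 at its stop. About 3 N to start, 10.5 N at the stop; springs back by itself. Pressing it lowers the punch point into the top of the seated offcut.
- plunger_top (a point): Centre of the top of the plunger's red round knob, 32 mm in diameter, 14 mm high; when up it stands 104 mm over the bench, at x = -25, y = -19 mm in the jig's frame. It moves with the knob.
- flap (a joint): Yellow steel hold-down flap, rad: 0 open (109 deg up from level, leaning back over the fence), 1.9 shut (level over the seat). An over-centre spring pushes it open below about 1.75 and snaps and holds it shut above that; pushing it over takes about 3 N at the tab. A spring strut on its hinge stands at x -112 to -97 mm of the jig, up to 75 mm high.
- flap_hinge (a point): Middle of the flap's hinge line, along the jig's x axis, at x = -78.5, y = +9, z = 27 mm in its frame. The flap is 35 mm wide (along the hinge), 72 mm long from the hinge and 5 mm thick; shut, it reaches to y = -63 mm and its top is 29.5 mm over the bench, 7.5 mm over the seated offcut's top.
- flap_tab (a point): Point on the outer face (upper face when shut) of the flap near its free end, 62 mm from the hinge line; it moves with the flap.
- walnut_offcut: The dark walnut offcut, a loose rectangular block 38 x 120 x 22 mm, lying on the bench. Origin: centre of its underside; its long side is its y axis, z up.
- pale_offcut: Bystander: loose pale wood offcut, 45 x 90 x 30 mm, long side along its y axis; origin at the centre of its underside.
- glue_bottle: Bystander: white glue bottle with a blue tip, 52 mm in diameter, 137 mm tall, standing; origin at the centre of its underside.
- screw_box: Bystander: small white carton with a blue lid, 52 x 77 x 52 mm, long side along its y axis; origin at the centre of its underside.
- tape_measure: Bystander: black and yellow tape measure, 38 x 95 x 66 mm, standing; its case is at x -16 to 18, y -24 to 48 mm of its own frame, origin at the underside.

How it is judged:
By the outcome, as a careful person would: the job done as asked, in the order asked, and still so for the second after the job is handed in, with the robot touching nothing.
It also fails if it takes over 64 s, if anything falls off the work surface, if the arm or the gripper's body presses on something with over 40 N, if the wrist force passes 120 N, or if a joint passes its speed limit or range.

ROBOT

A 6-joint arm with a two-finger parallel gripper is mounted at the origin on the work surface; the furniture and walls round the work are solid. World frame = base frame: x ahead of the robot, y to its left, z up, the work surface at z = 0. Lengths are in m, angles in rad, forces in N, time in s.
With the tool pointing down it reaches from about 0.275 to 1 m from the base axis. Payload 8.4 kg.
Tool frame: the origin (TCP) lies midway between the tips of the shut fingers; the grasp point (between the pads) lies 19 mm behind it; z points along the fingers, y is the line along which they close (so a half turn about z gives the same grasp; the last joint's range is limited). The gripper opens to 85 mm and grips with 20 to 120 N. Pads are 22 mm wide; open, the fingers measure 114 mm over their backs; the gripper's body (76 mm by 85 mm) begins 54 mm behind the grasp point. The pads swing forward as they close: fully open they stand 13 mm farther back than shut.
Start: joints at [-1.131, 0.353, 1.633, -0, 1.155, -0.002], TCP at [0.267, -0.565, 0.231] pointing down, gripper open.
Joint ranges: [-2.63, 2.63], [-0.92, 2.1], [0.06, 2.66], [-1.3, 4.44], [0, 2.69], [-3.02, 3.02]. Speed limits (rad/s): [2.22, 2.22, 2.79, 3.14, 3.14, 3.14].

INTERFACE

Orientations are given as a unit quaternion [x, y, z, w].
In Python, from rig import robot, optics gives the robot as it stands.
- The arm moves only by the shell command python3 -m handwheel 'ROWS' [OPENING]. ROWS is JSON, a list of rows, each an object with "linear": the shift along the tool's x, y, z in m, a list of three; "yaw": the turn about the tool's z in rad. A call has 1 to 5 rows; each row shifts and turns the commanded pose from where the row before left it, along the tool's axes as they then stand; what a row does not reach is not made up. A row lasts 1/10 s, in which the tool goes at most 50 mm and 8.59 degrees, less where a joint would pass 70% of its speed; a pose out of reach is approached as far as the arm can. A call is refused whole if a number of a shift passes 0.05 or a number of a turn 0.15, either way. A call with a gripper value outside its range is refused whole. OPENING is the opening, from 0 (shut) to 1 (fully open), set as the call begins (- or left out, the last holds). The fingers move at their own pace and stop on an object; the grip force is fixed at half the most. Time passes only in rows, so rows that do not move let the fingers close. It gives the time, the measured TCP pose, the force, the opening and the grip force at its end, in the units of the state.
- robot.get_obs(): the state, without advancing time (a new reading comes with each control period).
- optics.snapshot(name): name is "scene" or "side" or "wrist"; returns the picture (480x640x3 uint8, blue, green, red); there is no depth.
- optics.camera_params(name): a dict with "intrinsics" (3x3 intrinsics, pixels), "rvec" (rotation vector, rad) and "tvec" (3), from world to camera coordinates, as OpenCV has them. Camera axes: x right, y down, z forward; pixel columns grow to the right and rows downward; lengths in m; the calibration is good to about 2 mm. A picture is of the moment at which its call begins: read the wrist's pose just before it. camera_params takes no time and is no camera call; for the wrist camera it gives the pose at the moment of the call.
- robot.hand_in(): hands the job in; it is judged then, once.
The state is a dict: "time_s": time; "joint_positions": joint angles; "joint_velocities": joint speeds; "effort": joint torques, N m; "ee_pos": TCP position; "ee_rot": TCP orientation; "contact_force": force on the tool from outside, world axes, zero at the start; "wrist_torque": the same for the moment, N m; "opening": finger opening in m; "grip_force": force on a finger pad.
Only numpy, scipy, OpenCV 4.12 (cv2) and the standard library are available. Lean on these libraries where they do the work, as an engineer would, in place of code of your own. Each camera call takes 0.05 s, during which the arm holds its last target. There are 200 camera calls.

## Working session

There is one attempt and no reset: what is moved stays moved. The work goes in short steps, Python scripts to look and compute and a shell command to move; the robot and the scene stay as the last step left them, time stands still between calls to the robot, and variables do not carry over. Pictures are saved under pics/ and viewed, at most 10 in all, crops included, and the job is handed in when it is done.

```bash
ls; mkdir -p pics; python3 - <<'E'
from rig import robot, optics
import cv2,numpy as np
o=robot.get_obs();print({k:np.round(v,3).tolist() for k,v in o.items()})
for n in("scene","side","wrist"):
    cv2.imwrite(f"pics/{n}0.png",optics.snapshot(n));p=optics.camera_params(n)
    R=cv2.Rodrigues(np.array(p["rvec"]))[0];print(n,np.round(-R.T@np.array(p["tvec"]).ravel(),3),np.round(R[2],2),p["intrinsics"][0][0])
E
```

```text
pics
{'time_s': 0.0, 'joint_positions': [-1.131, 0.354, 1.634, -0.0, 1.155, -0.002], 'joint_velocities': [-0.0, 0.001, 0.001, 0.002, 0.0, -0.0], 'effort': [-0.001, -60.526, -34.207, -0.0, 0.009, -0.0], 'ee_pos': [0.267, -0.565, 0.231], 'ee_rot': [0.976, 0.219, -0.0, -0.001], 'contact_force': [-0.429, -0.025, -0.013], 'wrist_torque': [0.04, 0.003, -0.011], 'grip_force': 0.0, 'opening': 0.085}
scene [0.985 0.579 1.105] [-0.36 -0.5  -0.79] 582.4893151688465
side [0.457 0.841 0.703] [ 0.07 -0.83 -0.55] 501.7796188764567
wrist [ 0.331 -0.535  0.374] [-0.25 -0.12 -0.96] 421.097533957204
```

View pics/scene0.png

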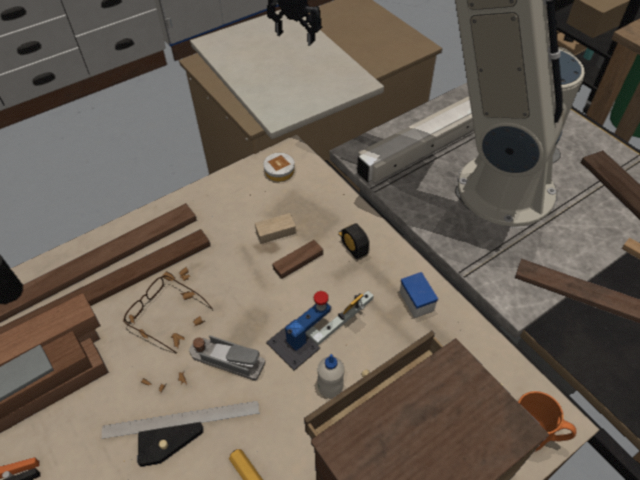

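View pics/side0.png

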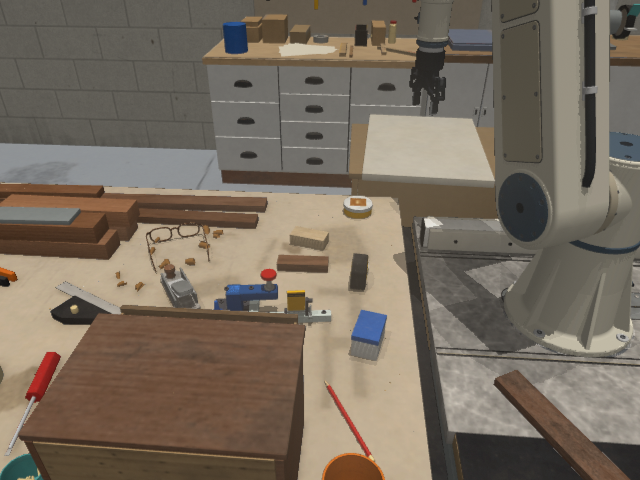

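The scene view shows the walnut at about (298,260), the red knob at (320,298), the fence running from (370,297) to (315,338), and the glue bottle at (330,375). A solid brown cabinet stands at (420,400). Next I'll measure with the helper and an enlarged view.

```bash
cat > h.py <<'E'
from rig import robot, optics
import cv2,numpy as np
from scipy.spatial.transform import Rotation as Ro
def cam(n):
    p=optics.camera_params(n);R=cv2.Rodrigues(np.array(p["rvec"],float))[0];t=np.array(p["tvec"],float).ravel()
    return np.array(p["intrinsics"],float),R,t
def ray(c,px):
    K,R,t=c;d=R.T@np.linalg.inv(K)@np.array([px[0],px[1],1.]);return -R.T@t,d/np.linalg.norm(d)
def onz(c,px,z):
    o,d=ray(c,px);return o+d*(z-o[2])/d[2]
def proj(c,P):
    K,R,t=c;q=K@(R@np.array(P,float)+t);return q[:2]/q[2]
def tri(a,b):
    (o1,d1),(o2,d2)=a,b;s=np.linalg.lstsq(np.c_[d1,-d2],o2-o1,rcond=None)[0]
    p,q=o1+s[0]*d1,o2+s[1]*d2;return (p+q)/2,np.linalg.norm(p-q)
def blob(img,lo,hi,roi):
    x0,y0,x1,y1=roi;h=cv2.cvtColor(img[y0:y1,x0:x1],cv2.COLOR_BGR2HSV)
    m=cv2.inRange(h,np.array(lo),np.array(hi));n,l,s,ce=cv2.connectedComponentsWithStats(m)
    k=1+np.argmax(s[1:,4]);c=max(cv2.findContours((l==k).astype(np.uint8),0,2)[0],key=cv2.contourArea)
    return ce[k]+[x0,y0],s[k,4],c+np.array([[x0,y0]])
def st():
    o=robot.get_obs();print(round(o["time_s"],2),np.round(o["ee_pos"],4),np.round(Ro.from_quat(o["ee_rot"]).as_matrix()[:,0],3),np.round(o["contact_force"],1),o["opening"]);return o
E
cat > m.py <<'E'
from h import *
S=cv2.imread("pics/scene0.png");D=cv2.imread("pics/side0.png");cs,cd=cam("scene"),cam("side")
r1=blob(S,(0,170,90),(8,255,255),(300,280,340,320));r2=blob(D,(0,170,90),(8,255,255),(250,260,290,295))
print("knob",r1[:2],r2[:2],tri(ray(cs,r1[0]),ray(cd,r2[0])))
for n,c,I,roi in(("s",cs,S,(262,230,332,285)),("d",cd,D,(268,245,338,280))):
    print(n,cv2.cvtColor(I,cv2.COLOR_BGR2HSV)[259 if n=="s" else 264,298 if n=="s" else 303])
    b=blob(I,(0,60,20),(15,255,130),roi);print(b[1],[np.round(onz(c,p,.022),3) for p in cv2.boxPoints(cv2.minAreaRect(b[2]))])
A=cv2.resize(S[205:395,245:445],None,fx=4,fy=4,interpolation=cv2.INTER_CUBIC)[:600,:800];cv2.imwrite("pics/a.png",A)
B=cv2.resize(D[220:370,200:400],None,fx=4,fy=4,interpolation=cv2.INTER_CUBIC);cv2.imwrite("pics/b.png",B)
E
python3 m.py
```

```text
knob (array([320.57894737, 297.45864662]), np.int32(133)) (array([268.07207207, 273.20720721]), np.int32(111)) (array([0.61623562, 0.04651084, 0.1001557 ]), np.float64(0.0016045902387744908))
s [ 12 110 100]
900 [array([ 0.629, -0.135,  0.022]), array([ 0.5  , -0.14 ,  0.022]), array([ 0.509, -0.089,  0.022]), array([ 0.635, -0.086,  0.022])]
d [ 13 104 115]
755 [array([ 0.618, -0.07 ,  0.022]), array([ 0.626, -0.132,  0.022]), array([ 0.505, -0.135,  0.022]), array([ 0.502, -0.073,  0.022])]
```

View pics/a.png

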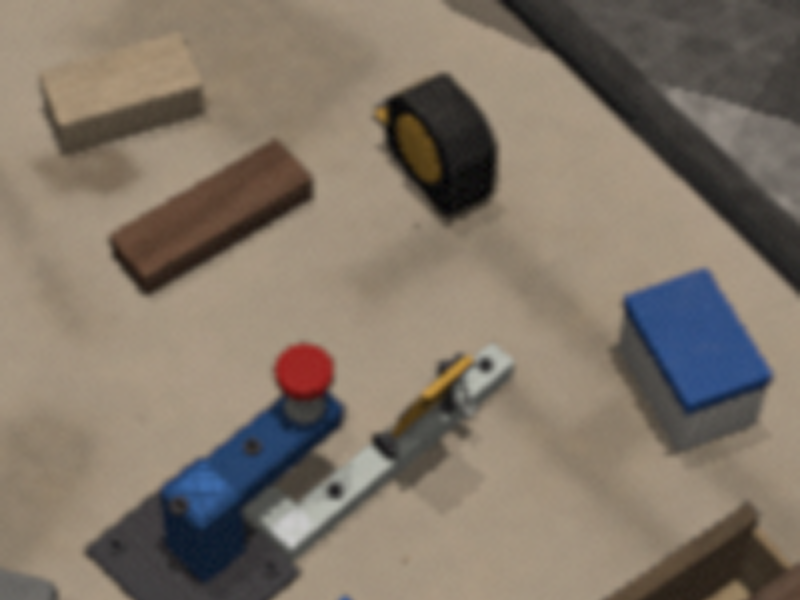

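View pics/b.png

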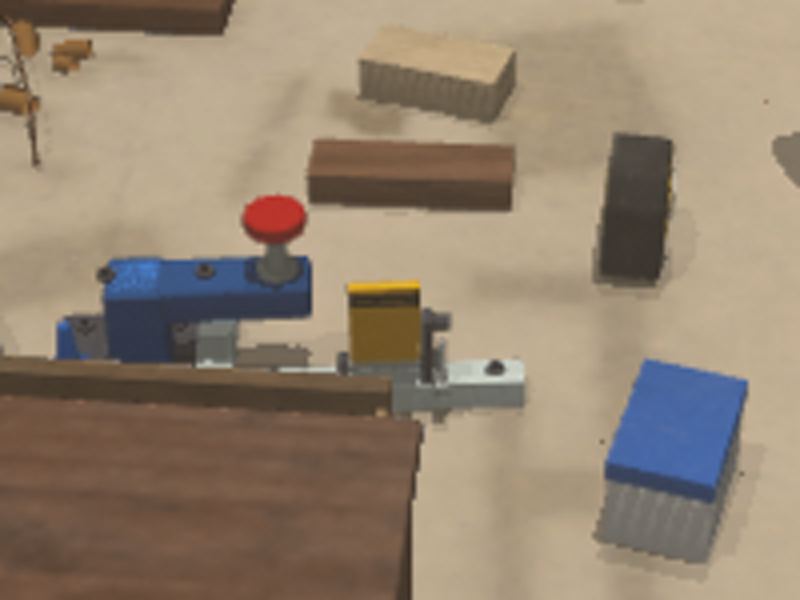

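Crop a (4x, offset 245,205) shows the walnut's top corners near (112,240), (275,142), (312,178) and (147,278). The fence's near-end top runs (495,345)–(513,362), and its far outer corner is at about (297,540). Crop b shows the flap open at (385,320) with the strut on its robot side. So the jig's x axis points along world +x, away from the robot.

```bash
python3 - <<'E'
from h import *
cs,cd=cam("scene"),cam("side")
a=lambda x,y,z:np.round(onz(cs,(245+x/4,205+y/4),z),4)[:2]
b=lambda x,y,z:np.round(onz(cd,(200+x/4,220+y/4),z),4)[:2]
print("wal s",[a(*p,.022) for p in((112,240),(275,142),(312,178),(147,278))])
print("wal d",[b(*p,.022) for p in((315,140),(515,147),(513,185),(308,177))])
print("fence s",[a(*p,.018) for p in((495,345),(513,362),(297,540),(265,518))])
print("fence d near",[b(*p,.018) for p in((523,360),(523,385))])
print("flap top edge", [b(*p,.027+.072*np.sin(1.9)) for p in((348,283),(420,283))])
print("cabinet a corner(z?)",b(390,380,.1),b(410,420,.1))
print("tape",[a(*p,.066) for p in((445,75),(495,135))], "scr",[a(*p,.052) for p in((625,298),(705,270),(770,378),(690,405))],"pale",[a(*p,.03) for p in((42,75),(180,35),(203,85),(65,125))])
E
```

```text
wal s [array([ 0.6259, -0.1299]), array([ 0.5088, -0.134 ]), array([ 0.5067, -0.0993]), array([ 0.6241, -0.0958])]
wal d [array([ 0.6226, -0.1313]), array([ 0.5034, -0.1337]), array([ 0.5024, -0.0954]), array([ 0.6213, -0.0936])]
fence s [array([0.4902, 0.0529]), array([0.4891, 0.0676]), array([0.6503, 0.0883]), array([0.6565, 0.0677])]
fence d near [array([0.4884, 0.052 ]), array([0.4873, 0.0711])]
flap top edge [array([0.5719, 0.0917]), array([0.5373, 0.0889])]
cabinet a corner(z?) [0.5433 0.1649] [0.5317 0.1902]
tape [array([ 0.4194, -0.088 ]), array([ 0.4235, -0.036 ])] scr [array([0.4289, 0.0868]), array([0.3809, 0.0982]), array([0.3996, 0.1716]), array([0.4454, 0.1594])] pale [array([ 0.5968, -0.2528]), array([ 0.5117, -0.2308]), array([ 0.5224, -0.1897]), array([ 0.6059, -0.2118])]
```

```bash
python3 -m handwheel '[{"linear":[0,0,0],"yaw":0.137},{"linear":[0,0,0],"yaw":0.137},{"linear":[0,0,0],"yaw":0.138},{"linear":[0.027,-0.041,0],"yaw":0},{"linear":[0.027,-0.041,0],"yaw":0}]' 1
python3 -m handwheel '[{"linear":[0.027,-0.041,0],"yaw":0},{"linear":[0.027,-0.041,0],"yaw":0},{"linear":[0.027,-0.041,0],"yaw":0},{"linear":[0.027,-0.041,0],"yaw":0},{"linear":[0.027,-0.041,0],"yaw":0}]'
python3 -m handwheel '[{"linear":[0.027,-0.041,0],"yaw":0},{"linear":[0.027,-0.041,0],"yaw":0},{"linear":[0,-0.041,0],"yaw":0},{"linear":[0,-0.02,0],"yaw":0},{"linear":[0,0,0],"yaw":0}]'
python3 - <<'E'
from h import *
st();cv2.imwrite("pics/w1.png",optics.snapshot("wrist"))
c=cam("wrist");np.savez("w1.npz",K=c[0],R=c[1],t=c[2])
J=np.array([.6393,.0678,0]);Rz=Ro.from_euler('z',5.7,degrees=True)
for p in((-150,0,18),(0,0,18),(0,-55,18),(-25,-19,104),(-42,-19,66)):print(p,proj(c,J+Rz.apply(np.array(p)/1000)).round())
E
```

```text
time_s: 0.65
ee_pos: [0.3186, -0.4809, 0.2308]
ee_rot: [1.0, 0.013, -0.0, -0.0]
contact_force: [1.4, 0.1, 0.7]
opening: 0.0854
grip_force: 0.0
time_s: 1.15
ee_pos: [0.4482, -0.2707, 0.2313]
ee_rot: [1.0, 0.015, 0.0, 0.0]
contact_force: [0.9, -0.2, 0.1]
opening: 0.0855
grip_force: 0.0
time_s: 1.65
ee_pos: [0.497, -0.1255, 0.231]
ee_rot: [1.0, 0.016, -0.0, -0.0]
contact_force: [-0.3, 0.2, -0.1]
opening: 0.0857
grip_force: 0.0
1.65 [ 0.497  -0.1255  0.231 ] [ 0.999  0.033 -0.001] [-0.3  0.2 -0.1] 0.08566380930507883
(-150, 0, 18) [112. 207.]
(0, 0, 18) [72. 14.]
(0, -55, 18) [143.   9.]
(-25, -19, 104) [30. 23.]
(-42, -19, 66) [74. 63.]
```

View pics/w1.png

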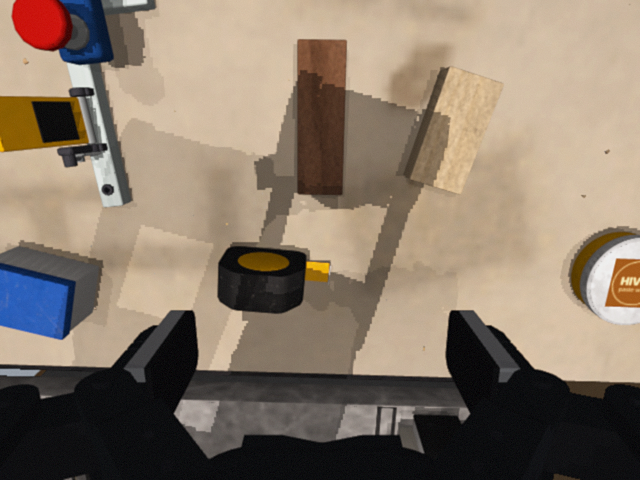

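The wrist view shows the walnut's top at (297,40), (346,40), (343,194), (299,194). The fence's near end is (106,208)–(131,203), with its inner edge running up to (98,62). The tape's tongue is at (318,270).

```bash
python3 - <<'E'
from h import *
f=np.load("w1.npz");c=(f["K"],f["R"],f["t"])
print(c[0])
w=lambda x,y,z:np.round(onz(c,(x,y),z),4)[:2]
print("wal",[w(*p,.022) for p in((297,40),(346,40),(343,194),(299,194))])
print("fence",[w(*p,.018) for p in((131,203),(106,208),(98,62))])
print("tape",[w(*p,z) for p,z in(((330,270),.01),((306,255),.066),((219,255),.066),((306,300),.03))])
I=cv2.imread("pics/w1.png");print(cv2.cvtColor(I,cv2.COLOR_BGR2HSV)[[120,150,60],[320,320,320]])
b=blob(I,(0,90,20),(12,255,140),(270,20,370,220));print(b[1],[np.round(onz(c,p,.022),4)[:2] for p in cv2.boxPoints(cv2.minAreaRect(b[2]))])
r=blob(I,(0,170,90),(8,255,255),(0,0,100,60));print(r[0],onz(c,(43,20),.104))
E
```

```text
[[421.09753396   0.         321.5063687 ]
 [  0.         421.09753396 241.53604807]
 [  0.           0.           1.        ]]
wal [array([ 0.6261, -0.1042]), array([ 0.6273, -0.1417]), array([ 0.5085, -0.145 ]), array([ 0.5073, -0.1079])]
fence [array([0.494 , 0.0363]), array([0.489 , 0.0582]), array([0.6058, 0.0519])]
tape [array([ 0.4358, -0.1371]), array([ 0.4677, -0.1163]), array([ 0.4654, -0.0494]), array([ 0.4141, -0.1162])]
[[ 11 148  62]
 [ 11 133  67]
 [ 11 139 108]]
6925 [array([ 0.6261, -0.1042]), array([ 0.6273, -0.141 ]), array([ 0.5086, -0.1467]), array([ 0.5072, -0.1062])]
[39.53814898 22.17968397] [0.61821276 0.03860999 0.104     ]
```

The wrist result is about 9 mm off in y from the other two cameras, probably because the arm was still settling. I'll retake it at rest.

```bash
python3 - <<'E'
from h import *
st();c=cam("wrist");I=optics.snapshot("wrist");st();c2=cam("wrist");print(c[2]-c2[2]);cv2.imwrite("pics/w2.png",I)
b=blob(I,(0,90,20),(12,255,140),(270,20,370,220));print(cv2.boxPoints(cv2.minAreaRect(b[2])).round(),[np.round(onz(c,p,.022),4)[:2] for p in cv2.boxPoints(cv2.minAreaRect(b[2]))])
r=blob(I,(0,170,90),(8,255,255),(0,0,100,60));print(r[0])
print("fence near-inner px by old",[np.round(onz(c,p,.018),4)[:2] for p in ((131,203),(106,208))])
E
```

```text
1.7 [ 0.4972 -0.127   0.2312] [ 0.999  0.032 -0.   ] [ 0.8 -0.1 -0.4] 0.0850160376415209
1.75 [ 0.4974 -0.1279  0.2313] [1.    0.031 0.   ] [-0.5  0.6  0.8] 0.08557722300523103
[ 4.62917841e-04 -3.24466992e-04  9.87534979e-06]
[[295.  40.]
 [343.  40.]
 [343. 195.]
 [295. 195.]] [array([ 0.626 , -0.1027]), array([ 0.6273, -0.1394]), array([ 0.5077, -0.1451]), array([ 0.5063, -0.1046])]
[36.74932976 22.60768543]
fence near-inner px by old [array([0.494 , 0.0363]), array([0.489 , 0.0582])]
```

```bash
python3 -m handwheel '[{"linear":[0,0,0],"yaw":0},{"linear":[0,0,0],"yaw":0},{"linear":[0,0,0],"yaw":0}]' | head -2
python3 - <<'E'
from h import *
st();c=cam("wrist");I=optics.snapshot("wrist");cv2.imwrite("pics/w3.png",I)
b=blob(I,(0,90,20),(12,255,140),(270,20,370,220));print([np.round(onz(c,p,.022),4)[:2] for p in cv2.boxPoints(cv2.minAreaRect(b[2]))])
r=blob(I,(0,170,90),(8,255,255),(0,0,100,60));print(r[0],onz(c,r[0],.103))
S=optics.snapshot("scene");D=optics.snapshot("side")
P=robot.get_obs()["ee_pos"];A=[]
for n,F in(("scene",S),("side",D)):
    k=cam(n);u=proj(k,P);print(n,u);x,y=(u-[70,80]).astype(int);A.append(cv2.resize(F[y:y+140,x:x+140],(400,400)))
    F2=A[-1];cv2.circle(F2,tuple(((u-[x,y])*400/140).astype(int)),3,(0,255,0),-1)
cv2.imwrite("pics/g.png",np.hstack(A))
E
```

```text
time_s: 2.05
ee_pos: [0.4972, -0.1288, 0.2312]
2.05 [ 0.4972 -0.1288  0.2312] [ 1.     0.028 -0.   ] [-0.3 -0.3  0.2] 0.08515274045024318
[array([ 0.6261, -0.1028]), array([ 0.6272, -0.1395]), array([ 0.5076, -0.1445]), array([ 0.5064, -0.1039])]
[32.68964004 23.34460053] [0.61712616 0.04321472 0.103     ]
scene [318.15784847 177.54281423]
side [332.97919343 177.75665953]
```

View pics/g.png

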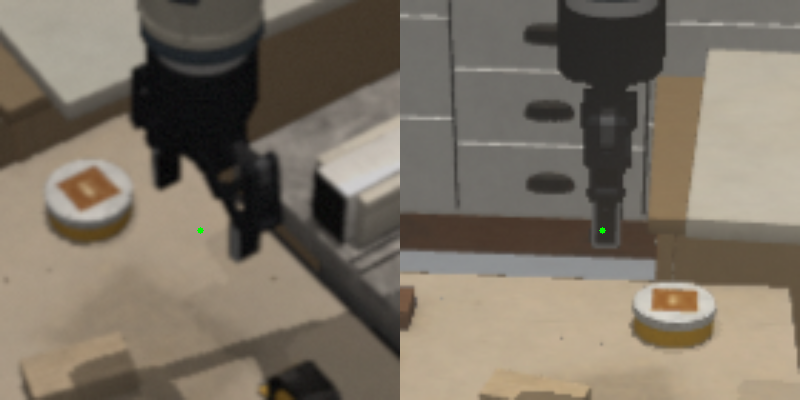

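The TCP projection (green dot) sits between the fingertips in both views, so the calibration agrees. Next I descend to grasp the walnut towards its robot end.

```bash
python3 -m handwheel '[{"linear":[0.041,-0.011,0],"yaw":0},{"linear":[0,0,0.05],"yaw":0},{"linear":[0,0,0.05],"yaw":0},{"linear":[0,0,0.05],"yaw":0},{"linear":[0,0,0],"yaw":0}]' 0.7
python3 -m handwheel '[{"linear":[0,0,0.03],"yaw":0},{"linear":[0,0,0.03],"yaw":0},{"linear":[0,0,0],"yaw":0},{"linear":[0,0,0],"yaw":0}]'
```

```text
time_s: 2.7
ee_pos: [0.5332, -0.1148, 0.0755]
ee_rot: [1.0, 0.015, -0.006, -0.001]
contact_force: [-1.0, 0.1, 0.5]
opening: 0.06
grip_force: 0.0
time_s: 3.1
ee_pos: [0.5389, -0.116, 0.0232]
ee_rot: [1.0, 0.015, 0.001, 0.0]
contact_force: [0.6, 0.0, 0.7]
opening: 0.0597
grip_force: 0.0
```

```bash
python3 -m handwheel '[{"linear":[0,0,0.017],"yaw":0},{"linear":[0,0,0],"yaw":0},{"linear":[0,0,0],"yaw":0}]'
python3 -m handwheel '[{"linear":[0,0,0],"yaw":0},{"linear":[0,0,0],"yaw":0},{"linear":[0,0,0],"yaw":0},{"linear":[0,0,0],"yaw":0},{"linear":[0,0,0],"yaw":0}]' 0.3
```

```text
time_s: 3.4
ee_pos: [0.539, -0.116, 0.0062]
ee_rot: [1.0, 0.015, 0.001, 0.0]
contact_force: [-0.4, 0.0, 0.7]
opening: 0.0599
grip_force: 0.0
time_s: 3.9
ee_pos: [0.5391, -0.1161, 0.0061]
ee_rot: [1.0, 0.015, 0.001, 0.0]
contact_force: [-2.9, 0.3, 12.6]
opening: 0.0368
grip_force: 58.6
```

Gripped at 37 mm. I'll lift slightly, align to the jig's yaw and go most of the way, then look again.

```bash
python3 -m handwheel '[{"linear":[0,0,-0.01],"yaw":0},{"linear":[0,0,0],"yaw":-0.07},{"linear":[0,-0.045,0],"yaw":0},{"linear":[0,-0.045,0],"yaw":0},{"linear":[0,0,0],"yaw":0}]'
python3 -m handwheel '[{"linear":[0,0,0],"yaw":0},{"linear":[0,0,0],"yaw":0},{"linear":[0,0,0],"yaw":0}]'
python3 - <<'E'
from h import *
st();c=cam("wrist");I=optics.snapshot("wrist");cv2.imwrite("pics/w4.png",I);np.savez("w4.npz",K=c[0],R=c[1],t=c[2])
E
```

```text
time_s: 4.4
ee_pos: [0.5281, -0.0224, 0.015]
ee_rot: [0.999, 0.051, -0.0, -0.0]
contact_force: [-0.2, -0.3, -0.5]
opening: 0.0362
grip_force: 59.7
time_s: 4.7
ee_pos: [0.5293, -0.0271, 0.0146]
ee_rot: [0.999, 0.049, 0.0, 0.0]
contact_force: [-0.3, -0.0, -0.3]
opening: 0.0365
grip_force: 59.6
4.7 [ 0.5293 -0.0271  0.0146] [0.995 0.099 0.   ] [-0.3 -0.  -0.3] 0.03654300230179121
```

View pics/w4.png

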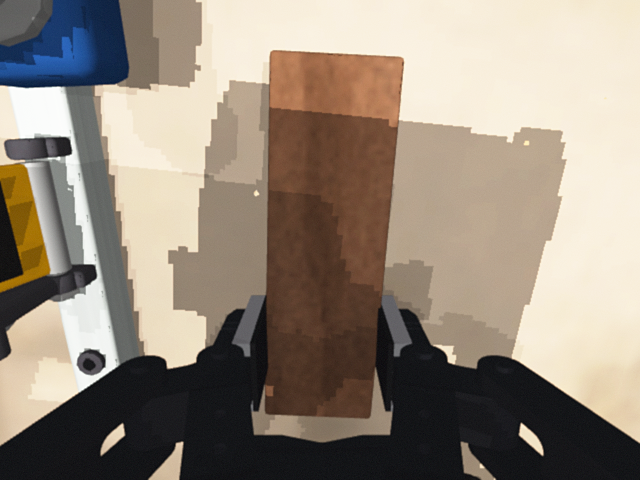

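The wrist view shows the walnut held straight, left edge (271,51)–(266,415), right edge (403,58)–(371,416). The fence runs on the left, with its right edge near (95,90)–(143,385).

```bash
python3 - <<'E'
from h import *
f=np.load("w4.npz");c=(f["K"],f["R"],f["t"])
w=lambda p,z:onz(c,p,z)[:2]
def L(a,b,z):
    A,B=w(a,z),w(b,z);print(A.round(4),B.round(4),"ang",round(np.degrees(np.arctan2(*(A-B)[::-1])),2))
zb=.0305
L((271,51),(266,415),zb);L((403,58),(371,416),zb);L((271,51),(403,58),zb)
I=cv2.imread("pics/w4.png")
for y in(100,340):print(y,I[y,5:165:4].mean(1).astype(int))
L((15,90),(80,390),.018)
L((95,90),(143,385),.018);L((95,90),(143,385),0)
J=np.array([.6393,.0678,0]);Rz=Ro.from_euler('z',5.9,degrees=True)
for p in((-150,0,18),(-60,0,18),(-60,0,0),(-42,-34,44),(-42,-34,66),(-60,18,18)):print(p,proj(c,J+Rz.apply(np.array(p)/1000)).round())
E
```

```text
[ 0.6163 -0.0047] [ 0.4966 -0.0108] ang 2.95
[ 0.6182 -0.0416] [ 0.5    -0.0482] ang 3.21
[ 0.6163 -0.0047] [ 0.6182 -0.0416] ang 92.89
100 [234 231 251 250 250 251 251 251 251 251 250 251 251 251 250 235 112 112
 107 106 112 108 125 143 223 235 235 235 235 235 234 225 225 226 227 227
 226 227 227 226]
340 [ 33 184 193 195 192 191 192 191 190 190 188 188 186 186 186 190 244 245
 245 241 241 241 243 243 242 243 242 196 101 102 102 101  95 107 194 200
 216 216 216 217]
[0.5988 0.076 ] [0.4908 0.0621] ang 7.38
[0.6013 0.0511] [0.4955 0.0379] ang 7.1
[0.6016 0.0603] [0.4822 0.0454] ang 7.1
(-150, 0, 18) [105. 394.]
(-60, 0, 18) [ 66. 157.]
(-60, 0, 0) [ 94. 153.]
(-42, -34, 44) [127.  93.]
(-42, -34, 66) [79. 86.]
(-60, 18, 18) [ 11. 157.]
```

```bash
python3 - <<'E'
from h import *
f=np.load("w4.npz");c=(f["K"],f["R"],f["t"])
def L(a,b,z):
    A,B=onz(c,a,z)[:2],onz(c,b,z)[:2];print(A.round(4),B.round(4),"ang",round(np.degrees(np.arctan2(*(A-B)[::-1])),2))
L((66.5,100),(114.5,340),.018);L((97,100),(138,340),0);L((11,100),(67,340),.018)
E
```

```text
[0.5974 0.0602] [0.5138 0.0481] ang 8.22
[0.5983 0.0597] [0.5038 0.0471] ang 7.6
[0.5957 0.0776] [0.512  0.0656] ang 8.15
```

Within the same picture, the walnut needs about +5° to match the fence, and the gap to the fence is about 59 mm. I'll turn, close in to about a 25 mm gap and lower.

```bash
python3 -m handwheel '[{"linear":[0,0,0],"yaw":-0.087},{"linear":[0.005,-0.017,0],"yaw":0},{"linear":[0.005,-0.017,0],"yaw":0},{"linear":[0,0,0],"yaw":0},{"linear":[0,0,0],"yaw":0}]'
python3 -m handwheel '[{"linear":[0,0,0],"yaw":0},{"linear":[0,0,0.008],"yaw":0},{"linear":[0,0,0],"yaw":0},{"linear":[0,0,0],"yaw":0}]'
python3 - <<'E'
from h import *
st();c=cam("wrist");I=optics.snapshot("wrist");cv2.imwrite("pics/w5.png",I);np.savez("w5.npz",K=c[0],R=c[1],t=c[2])
E
```

```text
time_s: 5.25
ee_pos: [0.5325, 0.0085, 0.0142]
ee_rot: [0.996, 0.093, -0.0, 0.0]
contact_force: [-0.7, 0.5, 0.4]
opening: 0.0368
grip_force: 59.7
time_s: 5.65
ee_pos: [0.5322, 0.0086, 0.0059]
ee_rot: [0.996, 0.093, -0.0, 0.0]
contact_force: [0.3, -2.3, 0.3]
opening: 0.0368
grip_force: 64.0
5.65 [0.5322 0.0086 0.0059] [ 0.983  0.185 -0.001] [ 0.3 -2.3  0.3] 0.03678474995574725
```

View pics/w5.png

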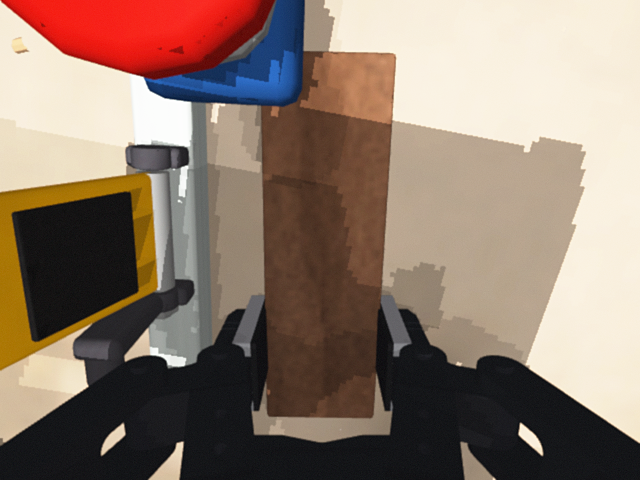

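The view shows the walnut beside the fence, now with its left edge at (263,105)–(268,415) and its right edge at (395,55)–(374,416). The fence's inner top edge is near x=192.

```bash
python3 - <<'E'
from h import *
f=np.load("w5.npz");c=(f["K"],f["R"],f["t"])
I=cv2.imread("pics/w5.png")
for y in(130,220,330):print(y,[(x,int(I[y,x].mean())) for x in range(180,285,3)])
def L(a,b,z):
    A,B=onz(c,a,z)[:2],onz(c,b,z)[:2];print(A.round(4),B.round(4),"ang",round(np.degrees(np.arctan2(*(A-B)[::-1])),2))
L((263,110),(267,300),.022);L((395,60),(374,410),.022);L((305,51),(395,55),.022);L((192,130),(198,340),.018)
E
```

```text
130 [(180, 253), (183, 252), (186, 252), (189, 244), (192, 167), (195, 113), (198, 108), (201, 108), (204, 110), (207, 145), (210, 144), (213, 161), (216, 163), (219, 166), (222, 165), (225, 163), (228, 163), (231, 166), (234, 167), (237, 165), (240, 166), (243, 150), (246, 145), (249, 147), (252, 149), (255, 145), (258, 152), (261, 81), (264, 68), (267, 70), (270, 70), (273, 73), (276, 71), (279, 70), (282, 70)]
220 [(180, 141), (183, 145), (186, 165), (189, 162), (192, 147), (195, 124), (198, 106), (201, 101), (204, 105), (207, 100), (210, 114), (213, 113), (216, 113), (219, 118), (222, 134), (225, 132), (228, 135), (231, 134), (234, 133), (237, 135), (240, 133), (243, 132), (246, 133), (249, 135), (252, 132), (255, 134), (258, 133), (261, 136), (264, 61), (267, 65), (270, 67), (273, 62), (276, 64), (279, 65), (282, 66)]
330 [(180, 141), (183, 139), (186, 137), (189, 138), (192, 164), (195, 157), (198, 123), (201, 102), (204, 105), (207, 104), (210, 101), (213, 111), (216, 110), (219, 104), (222, 23), (225, 21), (228, 25), (231, 19), (234, 20), (237, 79), (240, 100), (243, 99), (246, 99), (249, 101), (252, 104), (255, 21), (258, 16), (261, 18), (264, 19), (267, 46), (270, 54), (273, 56), (276, 63), (279, 63), (282, 66)]
[0.601  0.0384] [0.5424 0.0283] ang 9.79
[0.6211 0.0041] [ 0.5076 -0.0154] ang 9.77
[0.6187 0.0293] [0.6223 0.0044] ang 98.38
[0.5913 0.0591] [0.5212 0.0499] ang 7.55
```

```bash
python3 -m handwheel '[{"linear":[0,0,-0.001],"yaw":0.04},{"linear":[0.01,0,0],"yaw":0},{"linear":[0.008,0,0],"yaw":0},{"linear":[0,0,0],"yaw":0},{"linear":[0,0,0],"yaw":0}]'
python3 -m handwheel '[{"linear":[0.002,0,0],"yaw":0},{"linear":[0.002,0,0],"yaw":0},{"linear":[0,0,0],"yaw":0}]'
```

```text
time_s: 6.2
ee_pos: [0.5506, 0.0119, 0.0072]
ee_rot: [0.997, 0.074, -0.0, -0.0]
contact_force: [-0.7, 0.5, -0.8]
opening: 0.0366
grip_force: 63.9
time_s: 6.5
ee_pos: [0.5545, 0.0123, 0.0073]
ee_rot: [0.997, 0.073, 0.0, 0.0]
contact_force: [-0.6, -0.1, -0.5]
opening: 0.0364
grip_force: 63.9
```

```bash
for i in 1 2 3; do python3 -m handwheel '[{"linear":[0.002,0,0],"yaw":0},{"linear":[0,0,0],"yaw":0}]' | grep -E 'pos|force'; done
```

```text
ee_pos: [0.5565, 0.0126, 0.0073]
contact_force: [0.6, -0.7, -0.6]
grip_force: 63.9
ee_pos: [0.5578, 0.0129, 0.0071]
contact_force: [-1.7, -1.6, 0.4]
grip_force: 64.0
ee_pos: [0.558, 0.0129, 0.0067]
contact_force: [-5.9, -2.7, 1.8]
grip_force: 63.8
```

Contact with the stop. Release, lift, shut the fingers and go round to the outer side.

```bash
python3 -m handwheel '[{"linear":[-0.001,0,0.001],"yaw":0},{"linear":[0,0,0],"yaw":0},{"linear":[0,0,0],"yaw":0}]' 0.54|grep -E 'pos|force|open'
python3 -m handwheel '[{"linear":[0,0,-0.02],"yaw":0},{"linear":[0,0,-0.025],"yaw":0},{"linear":[0,0.025,0],"yaw":0},{"linear":[0,0.025,0],"yaw":0},{"linear":[0,0,0],"yaw":0}]'|grep -E 'pos|force|open'
python3 -m handwheel '[{"linear":[0,0,0],"yaw":0},{"linear":[0,0,0],"yaw":0},{"linear":[0,0,0],"yaw":0},{"linear":[0,0,0],"yaw":0}]' 0
python3 - <<'E'
from h import *
st();c=cam("wrist");I=optics.snapshot("wrist");cv2.imwrite("pics/w6.png",I);np.savez("w6.npz",K=c[0],R=c[1],t=c[2])
E
```

```text
ee_pos: [0.5598, 0.0131, 0.0065]
contact_force: [0.4, -0.6, 0.4]
opening: 0.0462
grip_force: 0.0
ee_pos: [0.5677, -0.0384, 0.0519]
contact_force: [0.3, -0.2, -0.3]
opening: 0.046
grip_force: 0.0
time_s: 8.3
ee_pos: [0.5664, -0.0358, 0.0512]
ee_rot: [0.997, 0.074, -0.0, -0.0]
contact_force: [0.4, 0.3, 0.0]
opening: 0.0001
grip_force: 0.0
8.3 [ 0.5664 -0.0358  0.0512] [ 0.989  0.147 -0.   ] [0.4 0.3 0. ] 9.878083479333964e-05
```

View pics/w6.png

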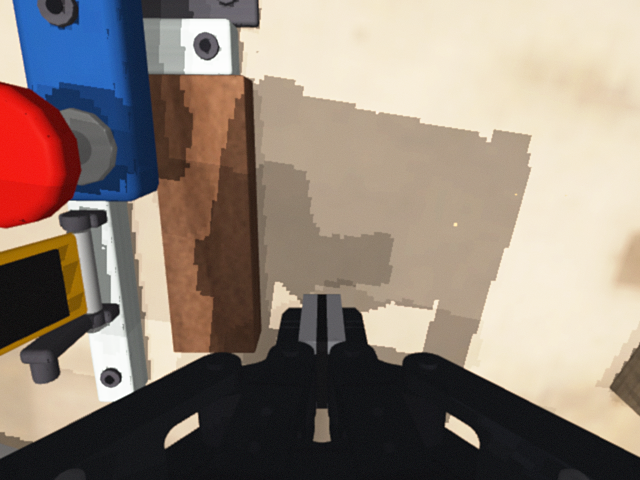

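The walnut's front end is at the stop, and it lies parallel to the fence about 20 mm off. The shut fingers are outside it at (322,310). Lower, then push towards the fence.

```bash
python3 -m handwheel '[{"linear":[-0.008,0,0.02],"yaw":0},{"linear":[0,0,0.021],"yaw":0},{"linear":[0,0,0],"yaw":0},{"linear":[0,0,0],"yaw":0}]'|grep -E 'pos|force'
python3 -m handwheel '[{"linear":[0,-0.006,0],"yaw":0},{"linear":[0,-0.006,0],"yaw":0},{"linear":[0,-0.006,0],"yaw":0},{"linear":[0,-0.006,0],"yaw":0},{"linear":[0,0,0],"yaw":0}]'|grep -E 'pos|force'
python3 -m handwheel '[{"linear":[0,-0.004,0],"yaw":0},{"linear":[0,-0.004,0],"yaw":0},{"linear":[0,-0.004,0],"yaw":0},{"linear":[0,0,0],"yaw":0}]'|grep -E 'pos|force'
```

```text
ee_pos: [0.5585, -0.0374, 0.0103]
contact_force: [-0.1, -0.2, -0.2]
grip_force: 0.0
ee_pos: [0.555, -0.013, 0.0105]
contact_force: [-0.1, 0.2, 0.1]
grip_force: 0.0
ee_pos: [0.5539, -0.0024, 0.0106]
contact_force: [-0.5, -7.0, 2.0]
grip_force: 3.2
```

```bash
for i in 1 2 3; do python3 -m handwheel '[{"linear":[0,-0.0015,0],"yaw":0},{"linear":[0,0,0],"yaw":0}]' | grep -E 'pos|contact'; done
python3 - <<'E'
from h import *
c=cam("wrist");I=optics.snapshot("wrist");cv2.imwrite("pics/w7.png",I);np.savez("w7.npz",K=c[0],R=c[1],t=c[2])
h=cv2.cvtColor(I,cv2.COLOR_BGR2HSV);m=cv2.inRange(h,np.array((3,70,20)),np.array((16,255,190)))
for y in range(60,400,30):
    x=np.flatnonzero(m[y,120:420]);print(y,x.min()+120 if len(x) else None,x.max()+120 if len(x) else None,len(x))
E
```

```text
ee_pos: [0.5539, -0.0019, 0.0107]
contact_force: [0.6, -12.5, 3.1]
ee_pos: [0.554, -0.0013, 0.0109]
contact_force: [0.3, -18.6, 4.2]
ee_pos: [0.5541, -0.0007, 0.0112]
contact_force: [0.6, -25.3, 7.4]
60 157 331 72
90 240 328 77
120 241 322 82
150 243 317 75
180 169 312 72
210 186 307 122
240 183 302 120
270 181 297 117
300 178 291 114
330 175 278 104
360 173 262 45
390 None None 0
```

```bash
python3 - <<'E'
from h import *
f=np.load("w7.npz");c=(f["K"],f["R"],f["t"]);I=cv2.imread("pics/w7.png")
for y in(90,150,210,270,300):print(y,[int(v) for v in I[y,150:345:4].mean(1)])
def L(a,b,z):
    A,B=onz(c,a,z)[:2],onz(c,b,z)[:2];print(A.round(4),B.round(4),"ang",round(np.degrees(np.arctan2(*(A-B)[::-1])),2))
for z in(0,.022):L((328,90),(297,270),z)
E
```

```text
90 [84, 75, 68, 47, 41, 40, 53, 112, 111, 92, 84, 76, 78, 76, 75, 72, 68, 67, 55, 45, 41, 41, 40, 61, 54, 58, 57, 59, 59, 62, 61, 70, 125, 135, 140, 138, 136, 132, 135, 140, 138, 131, 136, 135, 60, 149, 228, 237, 237]
150 [94, 89, 81, 73, 53, 39, 41, 40, 60, 101, 104, 79, 76, 67, 66, 61, 61, 60, 56, 49, 46, 40, 43, 58, 63, 65, 62, 63, 71, 70, 69, 69, 82, 80, 83, 82, 81, 87, 88, 88, 85, 81, 123, 148, 149, 167, 167, 166, 167]
210 [249, 232, 143, 102, 102, 104, 106, 112, 209, 132, 55, 58, 55, 55, 50, 57, 54, 56, 49, 48, 47, 43, 46, 49, 50, 55, 50, 52, 54, 54, 52, 54, 58, 60, 59, 56, 58, 66, 68, 39, 116, 117, 127, 167, 168, 167, 164, 165, 163]
270 [139, 248, 243, 216, 103, 104, 103, 103, 60, 56, 63, 66, 60, 68, 72, 69, 66, 60, 59, 60, 59, 55, 54, 55, 60, 55, 61, 67, 62, 64, 65, 67, 65, 61, 64, 64, 57, 114, 116, 136, 132, 133, 134, 134, 134, 135, 134, 138, 131]
300 [138, 140, 143, 155, 127, 103, 104, 63, 59, 56, 62, 67, 72, 66, 66, 65, 67, 69, 65, 62, 57, 49, 60, 58, 62, 62, 63, 61, 63, 58, 62, 60, 62, 58, 60, 42, 116, 115, 125, 100, 101, 101, 17, 20, 60, 99, 101, 102, 115]
[0.634  0.0086] [0.5669 0.0104] ang -1.56
[0.6325 0.0088] [0.5749 0.0103] ang -1.56
```

The walnut's outer edge is at −1.5°, so it sits about 9° off, with its near corner on the fence. I'll back off, open the fingers so the inner finger's back leads with the body clear of the plunger, and push at mid-length.

```bash
python3 -m handwheel '[{"linear":[0,0.03,0],"yaw":0},{"linear":[0,0.035,0],"yaw":0},{"linear":[0.017,0,0],"yaw":0},{"linear":[0.017,0,0],"yaw":0},{"linear":[0,0,0],"yaw":0}]'|grep -E 'pos|force'
python3 -m handwheel '[{"linear":[0,0,-0.001],"yaw":0},{"linear":[0,0,0],"yaw":0},{"linear":[0,0,0],"yaw":0},{"linear":[0,0,0.007],"yaw":0},{"linear":[0,0,0],"yaw":0}]' 0.9
python3 - <<'E'
from h import *
c=cam("wrist");I=optics.snapshot("wrist");cv2.imwrite("pics/w8.png",I);np.savez("w8.npz",K=c[0],R=c[1],t=c[2])
h=cv2.cvtColor(I,cv2.COLOR_BGR2HSV);m=cv2.inRange(h,np.array((3,70,20)),np.array((16,255,190)))
m[:,400:]=0;b=max(cv2.findContours(m,0,2)[0],key=cv2.contourArea);print(cv2.contourArea(b),cv2.approxPolyDP(b,6,True)[:,0].tolist())
E
```

```text
ee_pos: [0.5982, -0.057, 0.0106]
contact_force: [0.4, 0.3, -0.1]
grip_force: 0.0
time_s: 11.3
ee_pos: [0.5949, -0.0567, 0.0034]
ee_rot: [0.997, 0.073, -0.001, -0.0]
contact_force: [0.3, -0.4, -0.2]
opening: 0.0725
grip_force: 0.0
32515.5 [[147, 163], [71, 149], [0, 149], [4, 405], [45, 375], [68, 371], [82, 386], [100, 383], [139, 358]]
```

```bash
python3 -m handwheel '[{"linear":[0,-0.004,0],"yaw":0},{"linear":[0,-0.004,0],"yaw":0},{"linear":[0,-0.004,0],"yaw":0},{"linear":[0,-0.003,0],"yaw":0},{"linear":[0,0,0],"yaw":0}]'|grep -E 'pos|force|open'
for i in 1 2 3; do python3 -m handwheel '[{"linear":[0,-0.002,0],"yaw":0},{"linear":[0,0,0],"yaw":0}]'|grep -E 'pos|contact|open';done
```

```text
ee_pos: [0.5936, -0.0415, 0.0043]
contact_force: [-0.1, -0.5, 0.5]
opening: 0.0768
grip_force: 0.0
ee_pos: [0.5934, -0.0399, 0.0043]
contact_force: [-0.7, -0.2, 0.6]
opening: 0.0771
ee_pos: [0.5931, -0.038, 0.0043]
contact_force: [0.2, 0.2, 0.4]
opening: 0.077
ee_pos: [0.5928, -0.0359, 0.0043]
contact_force: [-0.3, -0.1, 0.7]
opening: 0.0767
```

```bash
for i in 1 2 3 4; do python3 -m handwheel '[{"linear":[0,-0.0015,0],"yaw":0},{"linear":[0,0,0],"yaw":0}]'|grep -E 'pos|contact';done
```

```text
ee_pos: [0.5925, -0.0345, 0.0043]
contact_force: [-0.6, -0.1, -0.2]
ee_pos: [0.5923, -0.033, 0.0043]
contact_force: [-0.0, -0.7, 0.5]
ee_pos: [0.5921, -0.0315, 0.0043]
contact_force: [0.2, -0.5, 0.2]
ee_pos: [0.5918, -0.03, 0.0043]
contact_force: [0.8, 0.5, -0.2]
```

```bash
cat > bl.py <<'E'
from h import *
import sys
st();c=cam("wrist");I=optics.snapshot("wrist");cv2.imwrite(sys.argv[1],I)
h=cv2.cvtColor(I,cv2.COLOR_BGR2HSV)
for y in range(100,420,30):
    print(y," ".join(f"{int(a[0])},{int(a[1])},{int(a[2])}" for a in h[y,0:210:7]))
E
python3 bl.py pics/w9.png
```

```text
13.25 [ 0.5918 -0.03    0.0043] [ 0.989  0.146 -0.   ] [ 0.8  0.5 -0.2] 0.07698359386144452
100 107,204,180 108,198,171 108,199,158 108,200,143 108,196,104 108,200,69 108,191,64 107,205,61 107,212,59 108,202,58 109,180,61 109,190,59 75,4,127 72,10,127 60,6,125 75,4,124 60,6,125 66,8,163 55,9,165 54,8,166 75,6,163 70,3,244 60,3,245 60,2,249 68,7,156 150,16,94 66,8,156 75,2,251 60,1,250 60,1,250
130 107,201,180 107,204,179 109,198,129 108,201,156 108,203,142 108,201,113 108,188,76 107,201,66 108,178,66 107,194,59 108,191,60 108,188,61 109,126,67 60,6,123 70,6,124 48,10,124 60,2,120 56,11,162 65,10,161 68,6,162 54,8,160 54,8,158 60,2,243 60,2,249 60,5,156 141,18,101 137,18,101 56,8,238 65,8,186 69,10,185
160 107,202,183 108,198,185 107,200,184 108,195,170 108,205,152 109,194,139 108,197,101 108,198,67 107,199,64 108,186,63 108,213,55 107,191,60 108,193,58 15,59,134 13,59,116 16,62,116 14,60,115 15,64,120 17,63,118 17,64,115 16,59,148 17,66,123 15,62,115 17,62,119 15,61,142 16,61,171 18,47,232 17,48,230 18,49,231 16,65,146
190 107,199,160 108,201,160 108,201,176 107,197,176 107,201,164 1
[... 1715 characters left out ...]
7 11,137,69 11,123,62 160,35,22 110,11,69 120,3,89 130,8,92 105,39,13 160,45,17 135,78,13 141,128,14
370 20,253,144 20,248,144 15,11,180 36,8,159 40,6,118 0,4,69 40,6,123 75,4,123 60,7,147 10,138,122 10,129,127 12,127,145 12,131,142 11,134,137 11,133,140 12,140,122 95,81,19 110,35,22 100,67,23 98,49,21 130,33,23 113,43,24 96,61,21 114,12,104 130,43,18 120,38,20 30,34,15 120,36,14 170,51,15 158,85,12
400 128,49,21 114,64,20 105,54,19 111,85,21 120,35,22 125,64,24 113,49,21 108,55,23 120,36,14 90,17,15 120,13,19 140,40,19 110,70,22 150,12,21 120,14,18 140,33,23 100,40,19 135,23,22 120,38,20 110,35,22 115,81,19 120,43,18 150,60,17 0,0,17 90,24,21 120,75,17 96,53,24 120,39,13 14,58,110 17,59,112
```

```bash
cat > ed.py <<'E'
from h import *
import sys
c=cam("wrist");I=cv2.imread(sys.argv[1]);h=cv2.cvtColor(I,cv2.COLOR_BGR2HSV).astype(int)
# bottom outer edge: last walnut-saturation pixel per row
pts=[]
for y in range(185,300,5):
    r=np.flatnonzero((h[y,80:260,1]>95)&(h[y,80:260,0]<20))
    if len(r):pts.append((r.max()+80,y))
W=np.array([onz(c,p,.0)[:2] for p in pts]);k=np.polyfit(W[:,0],W[:,1],1);print("outer bottom",pts[0],pts[-1],W[0].round(4),W[-1].round(4),"ang",np.degrees(np.arctan(k[0])),"res",np.abs(W[:,1]-np.polyval(k,W[:,0])).max())
col=h[100:240,130];fr=100+np.flatnonzero((col[:,1]>95)&(col[:,0]<20));st=100+np.flatnonzero(col[:,1]<25)
print("front row",fr.min(),onz(c,(130,fr.min()),.022)[:2],"stop end row",st.max(),onz(c,(130,st.max()),.018)[:2],onz(c,(130,st.max()),.0)[:2])
E
python3 ed.py pics/w9.png
```

```text
outer bottom (np.int64(176), 185) (np.int64(186), 295) [0.6322 0.0273] [0.5909 0.0213] ang 8.044509342068597 res 0.00023449520155170364
front row 163 [0.64108163 0.03399226] stop end row 149 [0.64463966 0.03581019] [0.64233485 0.04357263]
```

The walnut is now at 8.0°, parallel to the fence, with its outer edge about 38 mm from the fence line and a few mm from the stop. Confirm with force.

```bash
for i in 1 2 3 4; do python3 -m handwheel '[{"linear":[0,-0.0015,0],"yaw":0},{"linear":[0,0,0],"yaw":0}]'|grep -E 'pos|contact';done
```

```text
ee_pos: [0.5918, -0.0295, 0.0044]
contact_force: [0.1, -6.0, 0.4]
ee_pos: [0.5919, -0.0291, 0.0046]
contact_force: [0.1, -14.1, 2.0]
ee_pos: [0.5919, -0.0288, 0.0048]
contact_force: [-0.2, -21.5, 1.7]
ee_pos: [0.5919, -0.0285, 0.005]
contact_force: [-0.5, -29.3, 4.2]
```

```bash
python3 -m handwheel '[{"linear":[0,0.035,0],"yaw":0},{"linear":[0,0,-0.035],"yaw":0},{"linear":[0,0,-0.035],"yaw":0},{"linear":[-0.043,0,0],"yaw":0},{"linear":[-0.043,0,0],"yaw":0}]' 0|grep -E 'pos|force|open'
python3 -m handwheel '[{"linear":[0,-0.045,0],"yaw":0},{"linear":[0,-0.045,0],"yaw":0},{"linear":[0,0,0],"yaw":0},{"linear":[0,0,0],"yaw":0},{"linear":[0,0,0],"yaw":0}]'|grep -E 'pos|force|open'
python3 - <<'E'
from h import *
o=st();c=cam("wrist");I=optics.snapshot("wrist");cv2.imwrite("pics/w10.png",I);np.savez("w10.npz",K=c[0],R=c[1],t=c[2])
h=cv2.cvtColor(I,cv2.COLOR_BGR2HSV);m=cv2.inRange(h,np.array((0,95,20)),np.array((20,255,170)))
n,l,s,ce=cv2.connectedComponentsWithStats(m)
for i in range(1,n):
    if s[i,4]>1500:
        k=max(cv2.findContours((l==i).astype(np.uint8),0,2)[0],key=cv2.contourArea);a=cv2.approxPolyDP(k,5,True)[:,0]
        print(s[i].tolist(),a.tolist());print([onz(c,p,.022)[:2].round(4).tolist() for p in a])
E
```

```text
ee_pos: [0.5115, -0.0716, 0.0754]
contact_force: [-1.2, 0.7, 0.4]
opening: 0.0034
grip_force: 0.0
ee_pos: [0.4982, 0.0172, 0.0743]
contact_force: [0.3, 0.1, -0.2]
opening: 0.0002
grip_force: 0.0
15.1 [0.4982 0.0172 0.0743] [0.989 0.146 0.   ] [ 0.3  0.1 -0.2] 0.0001606041163429493
[256, 0, 90, 225, 16609] [[345, 0], [328, 20], [267, 20], [256, 12], [264, 223], [340, 223]]
[[0.6167, 0.0246], [0.6082, 0.0305], [0.6045, 0.0558], [0.6068, 0.0607], [0.5171, 0.0475], [0.5224, 0.0115]]
```

The near end lies at jig x ≈ −123, a 3 mm gap to the stop, and the tool is behind it. Lower and push along x.

```bash
python3 -m handwheel '[{"linear":[0,0,0.032],"yaw":0},{"linear":[0,0,0.032],"yaw":0},{"linear":[0,0,0],"yaw":0},{"linear":[0.01,0,0],"yaw":0},{"linear":[0,0,0],"yaw":0}]'|grep -E 'pos|force|open'
for i in 1 2 3 4; do python3 -m handwheel '[{"linear":[0.002,0,0],"yaw":0},{"linear":[0,0,0],"yaw":0}]'|grep -E 'pos|contact';done
```

```text
ee_pos: [0.5107, 0.0189, 0.0117]
contact_force: [0.7, -0.1, 1.2]
opening: -0.0004
grip_force: 0.0
ee_pos: [0.5108, 0.0194, 0.0114]
contact_force: [0.7, -0.1, 0.3]
ee_pos: [0.5121, 0.0197, 0.0107]
contact_force: [-0.1, -0.0, -0.3]
ee_pos: [0.514, 0.02, 0.0103]
contact_force: [1.9, 0.5, -0.1]
ee_pos: [0.5143, 0.0201, 0.01]
contact_force: [-5.6, -1.4, 4.2]
```

```bash
for i in 1 2 3; do python3 -m handwheel '[{"linear":[0.0015,0,0],"yaw":0},{"linear":[0,0,0],"yaw":0}]'|grep -E 'pos|contact';done
```

```text
ee_pos: [0.5142, 0.0202, 0.0097]
contact_force: [-7.9, -2.3, 5.7]
ee_pos: [0.5143, 0.0203, 0.0095]
contact_force: [-12.0, -2.8, 8.8]
ee_pos: [0.5143, 0.0203, 0.0092]
contact_force: [-16.4, -4.1, 10.5]
```

The walnut is firm against the stop. Back off and lift, re-measure the seating, and triangulate the cabinet corners behind the jig before tackling the flap.

```bash
python3 -m handwheel '[{"linear":[-0.02,0,0],"yaw":0},{"linear":[0,0,-0.035],"yaw":0},{"linear":[0,0,-0.035],"yaw":0},{"linear":[0,0,0],"yaw":0},{"linear":[0,0,0],"yaw":0}]'|grep -E 'pos|force'
python3 - <<'E'
from h import *
o=st();c=cam("wrist");I=optics.snapshot("wrist");cv2.imwrite("pics/w11.png",I);np.savez("w11.npz",K=c[0],R=c[1],t=c[2])
h=cv2.cvtColor(I,cv2.COLOR_BGR2HSV).astype(int);w=lambda p,z:onz(c,p,z)[:2]
def L(pts,z,n):
    W=np.array([w(p,z) for p in pts]);k=np.polyfit(W[:,0],W[:,1],1);print(n,pts[0],pts[-1],"ang",np.degrees(np.arctan(k[0])).round(2),"y@.55",np.polyval(k,.55).round(4),"res",np.abs(W[:,1]-np.polyval(k,W[:,0])).max().round(4))
wal=lambda y:np.flatnonzero((h[y,:,1]>95)&(h[y,:,0]<20)&(h[y,:,2]<170)&(np.arange(640)>235)&(np.arange(640)<400))
rows=[y for y in range(60,215,6) if len(wal(y))>40]
L([(wal(y).max(),y) for y in rows],0,"outer bottom");L([(wal(y).min(),y) for y in rows],.022,"inner top")
for y in(70,110,150,200):print(y,wal(y).min(),wal(y).max(),[int(v) for v in I[y,200:290:3].mean(1)])
cs,cd=cam("scene"),cam("side")
print("tray corner",tri(ray(cs,(432.5,331)),ray(cd,(297.5,315))),"box corner",tri(ray(cs,(456,345)),ray(cd,(305,324))))
S,D=optics.snapshot("scene"),optics.snapshot("side");cv2.imwrite("pics/s1.png",S);cv2.imwrite("pics/d1.png",D)
A=np.hstack([cv2.resize(S[270:470,300:500],(400,400)),cv2.resize(D[240:440,160:360],(400,400))]);cv2.imwrite("pics/cab.png",A)
E
```

```text
ee_pos: [0.5013, 0.0181, 0.0811]
contact_force: [0.1, 0.2, -0.7]
grip_force: 0.0
17.55 [0.5013 0.0181 0.0811] [0.989 0.146 0.003] [ 0.1  0.2 -0.7] 7.784848971054636e-05
outer bottom (np.int64(343), 60) (np.int64(341), 210) ang 8.08 y@.55 0.0142 res 0.0004
inner top (np.int64(261), 60) (np.int64(265), 210) ang 7.46 y@.55 0.0569 res 0.0078
70 261 344 [227, 226, 226, 227, 224, 225, 224, 225, 248, 250, 253, 252, 253, 253, 252, 251, 250, 250, 250, 251, 131, 118, 120, 123, 118, 111, 118, 115, 122, 102]
110 262 343 [18, 17, 20, 16, 20, 19, 20, 21, 17, 19, 20, 100, 97, 142, 134, 117, 93, 169, 167, 185, 160, 65, 67, 72, 75, 73, 74, 70, 73, 65]
150 238 342 [21, 20, 18, 22, 18, 19, 19, 13, 17, 14, 17, 45, 85, 77, 129, 128, 108, 154, 159, 145, 147, 61, 58, 61, 71, 75, 77, 75, 74, 72]
200 265 341 [204, 204, 205, 121, 43, 50, 45, 48, 42, 41, 83, 237, 141, 147, 126, 126, 124, 128, 127, 127, 125, 111, 49, 51, 48, 53, 56, 60, 58, 62]
tray corner (array([0.5301158 , 0.27000517, 0.19341001]), np.float64(0.0006248634573298899)) box corner (array([0.51873326, 0.31553194, 0.2114452 ]), np.float64(0.013630144921254474))
```

The walnut meets the fence directly along its length at 8.1°, with the stop contact confirmed by force, so it is seated. The cabinet corner is at y≈0.27, so there's room. Rise and go behind the flap; check the bottle's position too.

```bash
python3 -m handwheel '[{"linear":[0,0,-0.04],"yaw":0},{"linear":[0,0,-0.04],"yaw":0},{"linear":[0.029,-0.04,0],"yaw":0},{"linear":[0.029,-0.04,0],"yaw":0},{"linear":[0,-0.009,0],"yaw":0}]'|grep -E 'pos|force'
python3 -m handwheel '[{"linear":[0,0,0],"yaw":0},{"linear":[0,0,0],"yaw":0},{"linear":[0,0,0],"yaw":0}]'|grep -E 'pos|force'
python3 - <<'E'
from h import *
cs,cd=cam("scene"),cam("side")
print("bottle tip",onz(cs,(331,357),.137),"bottom",onz(cs,(329,394),0))
print("tray far",onz(cd,(122,306),.193),onz(cs,(310,415),.193))
I=optics.snapshot("wrist");c=cam("wrist");cv2.imwrite("pics/w12.png",I)
b=blob(I,(18,150,80),(32,255,255),(0,0,640,330));a=cv2.approxPolyDP(b[2],4,True)[:,0];print(b[1],a.tolist(),[onz(c,p,.095)[:2].round(3).tolist() for p in a])
E
```

```text
ee_pos: [0.5473, 0.1181, 0.1599]
contact_force: [0.6, 0.8, -0.2]
grip_force: 0.0
ee_pos: [0.5438, 0.1133, 0.1596]
contact_force: [0.5, -0.2, -0.9]
grip_force: 0.0
bottle tip [0.68970072 0.18308397 0.137     ] bottom [0.69920358 0.19086513 0.        ]
tray far [0.8039183  0.27056981 0.193     ] [0.79511446 0.26975979 0.193     ]
1312 [[400, 189], [373, 211], [375, 273], [390, 255], [391, 206], [401, 196]] [[0.587, 0.08], [0.574, 0.091], [0.541, 0.084], [0.552, 0.078], [0.578, 0.083], [0.583, 0.079]]
```

The flap's top edge is measured at (0.5575,0.0875), which matches its given geometry. The bottle (0.69,0.18) is clear. Lower behind the flap and push it over.

```bash
python3 -m handwheel '[{"linear":[0.003,0,0.036],"yaw":0},{"linear":[0,0,0.036],"yaw":0},{"linear":[0,0,0],"yaw":0},{"linear":[0,0.012,0],"yaw":0},{"linear":[0,0,0],"yaw":0}]'|grep -E 'pos|contact'
python3 -m handwheel '[{"linear":[0,0.008,0],"yaw":0},{"linear":[0,0.008,0],"yaw":0},{"linear":[0,0.008,0],"yaw":0},{"linear":[0,0.004,-0.001],"yaw":0},{"linear":[0,0,0],"yaw":0}]'|grep -E 'pos|contact'
python3 -m handwheel '[{"linear":[0,0.008,0.0005],"yaw":0},{"linear":[0,0.008,0.001],"yaw":0},{"linear":[0,0.008,0.0025],"yaw":0},{"linear":[0,0.007,0.003],"yaw":0},{"linear":[0,0,0],"yaw":0}]'|grep -E 'pos|contact'
```

```text
ee_pos: [0.5506, 0.1017, 0.0899]
contact_force: [-0.2, -0.2, -0.1]
ee_pos: [0.555, 0.0749, 0.0922]
contact_force: [-5.7, 2.5, 18.4]
ee_pos: [0.5604, 0.043, 0.0849]
contact_force: [-0.3, -4.7, 15.6]
```

The upward force is higher than expected, so check the flap angle by colour in two views before going on.

```bash
python3 - <<'E'
from h import *
st();cs,cd=cam("scene"),cam("side");J=np.array([.639,.065,0]);Rz=Ro.from_euler('z',8,degrees=True)
for n,c,roi in(("scene",cs,(320,270,390,350)),("side",cd,(250,260,340,340))):
    I=optics.snapshot(n);cv2.imwrite(f"pics/{n}2.png",I)
    try:
        b=blob(I,(18,140,60),(34,255,255),roi);print(n,b[0].round(1),b[1],b[2].reshape(-1,2).min(0),b[2].reshape(-1,2).max(0))
    except Exception as e:print(n,e)
    for th in(109,90,70,60,45,20,0):
        t=np.radians(th);f=lambda x,r:proj(c,J+Rz.apply(np.array([x,9-r*np.cos(t)+2.5*np.sin(t),27+r*np.sin(t)+2.5*np.cos(t)])/1000)).round().tolist()
        print(th,f(-96,72),f(-61,72),f(-78,36))
E
```

```text
20.05 [0.5604 0.043  0.0849] [0.989 0.146 0.005] [-0.3 -4.7 15.6] -0.00029790007697624735
scene [343.3 299.9] 265 [335 290] [352 312]
109 [362.0, 293.0] [350.0, 303.0] [352.0, 304.0]
90 [354.0, 285.0] [342.0, 295.0] [348.0, 300.0]
70 [346.0, 279.0] [334.0, 289.0] [343.0, 296.0]
60 [342.0, 277.0] [330.0, 287.0] [342.0, 295.0]
45 [337.0, 276.0] [325.0, 285.0] [339.0, 294.0]
20 [331.0, 278.0] [319.0, 287.0] [336.0, 295.0]
0 [329.0, 283.0] [318.0, 292.0] [335.0, 297.0]
side [295.3 295.7] 436 [287 282] [304 308]
109 [304.0, 290.0] [286.0, 291.0] [295.0, 300.0]
90 [304.0, 281.0] [286.0, 281.0] [295.0, 295.0]
70 [303.0, 275.0] [286.0, 275.0] [295.0, 292.0]
60 [303.0, 273.0] [286.0, 274.0] [295.0, 291.0]
45 [303.0, 273.0] [286.0, 274.0] [295.0, 291.0]
20 [303.0, 278.0] [286.0, 278.0] [295.0, 293.0]
0 [303.0, 285.0] [287.0, 286.0] [295.0, 296.0]
```

```bash
python3 - <<'E'
from h import *
S=cv2.imread("pics/scene2.png");D=cv2.imread("pics/side2.png")
A=np.hstack([cv2.resize(S[250:330,300:380],(400,400),interpolation=3),cv2.resize(D[245:325,255:335],(400,400),interpolation=3)]);cv2.imwrite("pics/c2.png",A)
E
```

```text
(no output)
```

View pics/c2.png

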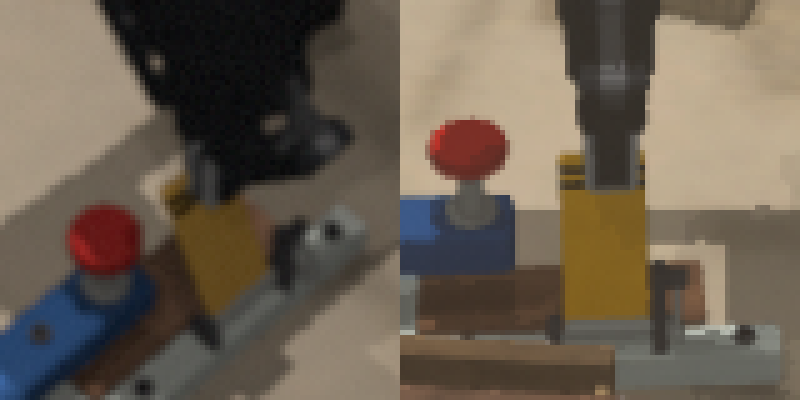

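The picture shows the fingertip on the flap's outer face near its striped end (about (610,175) in the right half). The flap is already leaning over the seat, so the arc is working. Continue it.

```bash
python3 -m handwheel '[{"linear":[0,0.007,0.004],"yaw":0},{"linear":[0,0.006,0.005],"yaw":0},{"linear":[0,0.005,0.006],"yaw":0},{"linear":[0,0.005,0.006],"yaw":0},{"linear":[0,0,0],"yaw":0}]'|grep -E 'pos|contact'
python3 -m handwheel '[{"linear":[0,0.004,0.007],"yaw":0},{"linear":[0,0.003,0.007],"yaw":0},{"linear":[0,0.002,0.004],"yaw":0},{"linear":[0,0,0.003],"yaw":0},{"linear":[0,0,0],"yaw":0}]'|grep -E 'pos|contact'
```

```text
ee_pos: [0.5614, 0.0213, 0.0608]
contact_force: [-0.2, -0.1, 2.0]
ee_pos: [0.562, 0.0131, 0.0394]
contact_force: [-0.0, 0.1, -0.5]
```

```bash
python3 -m handwheel '[{"linear":[0,0,0.004],"yaw":0},{"linear":[0,0,0.003],"yaw":0},{"linear":[0,0,0],"yaw":0}]'|grep -E 'pos|contact'
python3 -m handwheel '[{"linear":[0,0,0.002],"yaw":0},{"linear":[0,0,0.002],"yaw":0},{"linear":[0,0,0],"yaw":0}]'|grep -E 'pos|contact'
```

```text
ee_pos: [0.5624, 0.0131, 0.0329]
contact_force: [-0.0, 0.4, -0.0]
ee_pos: [0.5629, 0.0131, 0.0294]
contact_force: [-0.8, -0.6, 3.2]
```

```bash
python3 -m handwheel '[{"linear":[0,0,-0.03],"yaw":0},{"linear":[0,0,-0.04],"yaw":0},{"linear":[0,0,-0.04],"yaw":0},{"linear":[0,0,0],"yaw":0},{"linear":[0,0,0],"yaw":0}]'|grep -E 'pos|contact'
python3 - <<'E'
from h import *
st();J=np.array([.639,.065,0]);Rz=Ro.from_euler('z',8,degrees=True);T=lambda *p:J+Rz.apply(np.array(p)/1000)
for n,roi in(("scene",(310,270,390,350)),("side",(250,260,340,340)),("wrist",None)):
    c=cam(n);I=optics.snapshot(n);cv2.imwrite(f"pics/{n}3.png",I);roi=roi or(0,0,640,330)
    b=blob(I,(18,140,60),(34,255,255),roi);q=cv2.approxPolyDP(b[2],3,True)[:,0]
    print(n,b[0].round(1),b[1],q.tolist());print("  shut exp",[proj(c,T(x,9-r,29.5)).round().tolist() for x,r in((-96,72),(-61,72),(-61,10),(-96,10))])
    if n=="wrist":
        print([onz(c,p,.0295)[:2].round(4).tolist() for p in q]);r=blob(I,(0,150,60),(8,255,255),(0,0,640,330));e=cv2.minEnclosingCircle(r[2]);print("knob",r[0],r[1],e,onz(c,e[0],.103))
E
```

```text
ee_pos: [0.5633, 0.0131, 0.1401]
contact_force: [0.1, 0.5, -1.1]
22.25 [0.5633 0.0131 0.1401] [0.989 0.146 0.002] [ 0.1  0.5 -1.1] 0.0002585983431659963
scene [337.7 299.6] 332 [[330, 286], [324, 290], [331, 291], [329, 302], [340, 312], [351, 302]]
  shut exp [[329.0, 283.0], [318.0, 292.0], [338.0, 309.0], [349.0, 300.0]]
side [295.7 299.3] 266 [[302, 291], [288, 292], [288, 307], [304, 306]]
  shut exp [[303.0, 285.0], [287.0, 286.0], [287.0, 305.0], [304.0, 304.0]]
wrist [292.2 226.4] 5244 [[245, 199], [247, 254], [333, 254], [335, 200], [339, 201], [338, 253], [342, 253], [345, 200]]
  shut exp [[356.0, 257.0], [358.0, 202.0], [256.0, 201.0], [258.0, 256.0]]
[[0.5792, 0.0621], [0.5446, 0.0575], [0.5525, 0.004], [0.5866, 0.0081], [0.5864, 0.0056], [0.5537, 0.001], [0.554, -0.0015], [0.5875, 0.0021]]
knob [267.95531236 144.87916097] 4386 ((267.6368408203125, 145.555419921875), 38.645565032958984) [0.6181654  0.04359754 0.103     ]
```

The flap is shut: its outline sits level over the seat and has stayed since release. The knob is at (0.6175,0.043). Move over it and press.

```bash
python3 -m handwheel '[{"linear":[0.029,-0.011,0],"yaw":0},{"linear":[0.029,-0.011,0],"yaw":0},{"linear":[0,0,0],"yaw":0},{"linear":[0,0,0],"yaw":0},{"linear":[0,0,0],"yaw":0}]'|grep -E 'pos|contact'
python3 -m handwheel '[{"linear":[0,0,0.015],"yaw":0},{"linear":[0,0,0.015],"yaw":0},{"linear":[0,0,0.008],"yaw":0},{"linear":[0,0,0],"yaw":0},{"linear":[0,0,0],"yaw":0}]'|grep -E 'pos|contact'
```

```text
ee_pos: [0.6154, 0.043, 0.138]
contact_force: [-0.7, -1.1, -0.8]
ee_pos: [0.6162, 0.0431, 0.101]
contact_force: [-2.8, -1.1, 4.2]
```

Contact at about 4 N. Press on to the stop.

```bash
python3 -m handwheel '[{"linear":[0.001,0,0.004],"yaw":0},{"linear":[0,0,0.004],"yaw":0},{"linear":[0,0,0.004],"yaw":0},{"linear":[0,0,0.003],"yaw":0},{"linear":[0,0,0],"yaw":0}]'|grep -E 'pos|contact'
for i in 1 2 3; do python3 -m handwheel '[{"linear":[0,0,0.002],"yaw":0},{"linear":[0,0,0],"yaw":0}]'|grep -E 'pos|contact';done
```

```text
ee_pos: [0.618, 0.0434, 0.0871]
contact_force: [-4.5, 0.0, 10.0]
ee_pos: [0.6181, 0.0435, 0.086]
contact_force: [-5.7, -2.6, 15.6]
ee_pos: [0.6183, 0.0434, 0.0858]
contact_force: [-12.8, -0.9, 32.3]
ee_pos: [0.6184, 0.0435, 0.0856]
contact_force: [-19.2, -2.0, 49.2]
```

The plunger is on its stop (z = 86 mm, force rising steeply). Release straight up, then check everything.

```bash
python3 -m handwheel '[{"linear":[0,0,-0.006],"yaw":0},{"linear":[0,0,-0.02],"yaw":0},{"linear":[0,0,-0.03],"yaw":0},{"linear":[0,0,-0.04],"yaw":0},{"linear":[0,0,0],"yaw":0}]'|grep -E 'pos|contact'
python3 -m handwheel '[{"linear":[-0.04,0.01,-0.03],"yaw":0},{"linear":[-0.04,0.01,-0.03],"yaw":0},{"linear":[-0.02,0,0],"yaw":0},{"linear":[0,0,0],"yaw":0},{"linear":[0,0,0],"yaw":0}]'|grep -E 'pos|contact'
python3 -m handwheel '[{"linear":[0,0,0],"yaw":0},{"linear":[0,0,0],"yaw":0}]'|grep -E 'pos|contact'
python3 - <<'E'
from h import *
st();J=np.array([.639,.065,0]);Rz=Ro.from_euler('z',8,degrees=True)
jig=lambda W:(Rz.inv().apply(np.r_[W[:2],0]-J)*1000)[:2].round(1).tolist()
S,D,I=optics.snapshot("scene"),optics.snapshot("side"),None
c=cam("wrist");I=optics.snapshot("wrist");cv2.imwrite("pics/wf.png",I);cv2.imwrite("pics/sf.png",S)
r1=blob(S,(0,170,90),(8,255,255),(300,280,340,320));r2=blob(D,(0,170,90),(8,255,255),(250,260,290,295))
print("knob",r1[:2],r2[:2],tri(ray(cam("scene"),r1[0]),ray(cam("side"),r2[0])))
b=blob(I,(18,140,60),(34,255,255),(150,0,500,330));q=cv2.boxPoints(cv2.minAreaRect(b[2]));print("flap",b[1],[jig(onz(c,p,.0295)) for p in q])
h=cv2.cvtColor(I,cv2.COLOR_BGR2HSV);m=cv2.inRange(h,np.array((0,95,20)),np.array((17,255,170)));n,l,s,ce=cv2.connectedComponentsWithStats(m)
for i in range(1,n):
    if s[i,4]>300:
        k=max(cv2.findContours((l==i).astype(np.uint8),0,2)[0],key=cv2.contourArea);print("brown",s[i,4],[jig(onz(c,p,.022)) for p in cv2.approxPolyDP(k,4,True)[:,0]])
d=cv2.absdiff(cv2.imread("pics/scene0.png"),S).max(2)
for n,(x,y) in dict(pale=(275,228),tape=(355,240),box=(420,292),bottle=(330,375)).items():print(n,d[y-14:y+14,x-14:x+14].mean().round(1))
E
```

```text
ee_pos: [0.6215, 0.0438, 0.1822]
contact_force: [1.0, 0.3, 0.0]
ee_pos: [0.5239, 0.0097, 0.2353]
contact_force: [0.3, -0.5, -0.3]
ee_pos: [0.5241, 0.0099, 0.2345]
contact_force: [-0.7, 0.5, -1.0]
25.7 [0.5241 0.0099 0.2345] [ 0.989  0.147 -0.001] [-0.7  0.5 -1. ] 2.1188682176101697e-05
knob (array([320.57042254, 297.29577465]), np.int32(142)) (array([267.87037037, 273.26851852]), np.int32(108)) (array([0.61637898, 0.04654611, 0.1003232 ]), np.float64(0.0009152685825064647))
flap 2965 [[-60.0, 6.1], [-59.6, -48.4], [-93.8, -48.9], [-94.3, 7.0]]
brown 1835 [[0.4, -35.9], [-26.0, -28.9], [-24.7, -5.9], [-31.5, -1.8], [-33.6, -20.9], [-20.8, -32.1], [-37.3, -33.0], [-38.4, -0.0], [-59.4, 0.5], [-59.8, -38.8]]
brown 1190 [[-117.2, 0.1], [-116.9, -36.7], [-96.5, -36.6], [-95.6, -47.5], [-96.0, 0.5]]
brown 471 [[-277.4, 237.6], [-286.5, 270.1], [-386.7, 288.3], [-304.4, 273.7], [-283.0, 249.2], [-282.9, 236.7]]
brown 314 [[-353.1, -316.4], [-363.8, -350.1], [-379.8, -367.8], [-357.6, -363.0]]
pale 2.7
tape 11.0
box 5.2
bottle 2.6
```

Walnut seated (x −117…0, y 0…−38), flap shut, knob up, bystanders unmoved. The tape-measure patch changed slightly, so I'll check that for real movement before handing in.

```bash
python3 - <<'E'
from h import *
A,B=cv2.imread("pics/scene0.png"),cv2.imread("pics/sf.png")
y=[blob(I,(15,120,50),(35,255,255),(335,220,380,265))[0].round(1) for I in(A,B)];print(y)
if np.abs(y[0]-y[1]).max()<1.5: print(robot.hand_in())
E
```

```text
[array([349.1, 241.6]), array([349.2, 241.5])]
the job is handed in; nothing more can be done
None
```

The walnut offcut is seated against the fence and end stop, the flap is snapped shut, and the plunger was pressed to its stop and sprang back. The bystanders I checked had not moved, and the job was handed in at about 26 s.

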